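# Shut and lock the filter cover of a bench-top air filter unit

### The job

The filter of the bench-top air filter unit has just been changed: shut its sprung cover and lock it. Set the tips of the closed fingers in the slot of one fastener, press the cover down flush and turn the fastener clockwise a quarter turn to its stop, then turn the other fastener to its stop in the same way. Only press and turn: do not lift the cover or grasp anything, and leave the glassware and other loose things where they are.

Things in the scene. Friction and masses are not known exactly. Their poses are not given: they have to be found in the camera images.
- filter_unit: Grey air filter unit, fixed on the bench: 280 mm deep (x), 400 wide (y), 136 high. Origin: centre of its underside. Its louvred front (-x) faces the robot; the white cover lies over its -y part, the control deck is the 94 mm strip at +y. Cover hinge at unit x = +115, z = 126 mm. Fastener axes (cover shut): unit x = -85, y = +42.5 (left) and -137.5 mm (right).
- cover (a joint): Cover's hinge angle, rad: 0 = shut flush. A hinge spring holds it ajar at 0.06 to 0.08 (13 to 16 mm up at the fasteners). Shutting it takes about 8 N down at the fasteners; it gives 2 mm past flush to a hard stop (-0.012). Let go unlocked, it springs ajar again; a turned fastener holds it below 0.015.
- cover_front (a point): Middle of the cover's front (-x) upper edge, 254 mm from the hinge; shut, it is 136 mm above the bench, ajar about 155 mm.
- lock_left_slot (a point): Left (+y) fastener: grey dial 83 mm across in a fixed black ring (96 mm outside) that stands level with it, 16 mm above the cover. A straight slot 36 mm wide, 13 deep, runs across the dial, closed at both ends by the ring. Point: dial axis at the slot's floor, 139 mm above the bench when shut, about 154 ajar. x axis along the slot, turning with the dial (to the unit's -y at 0); z up.
- lock_left (a joint): Angle of the left fastener, rad, growing clockwise from above: 0 open (slot parallel to the cover's front edge), 1.57 locked, at its stop (slot square to that edge). Starts at 0 to 0.4, turns with 0.05 to 0.1 N m, stays where left. Its tongue catches under the unit's flange: with the cover ajar it butts there at 0.6 to 0.8; with the cover pressed flush it passes under.
- lock_right_slot (a point): Right (-y) fastener: grey dial 83 mm across in a fixed black ring (96 mm outside) that stands level with it, 16 mm above the cover. A straight slot 36 mm wide, 13 deep, runs across the dial, closed at both ends by the ring. Point: dial axis at the slot's floor, 139 mm above the bench when shut, about 154 ajar. x axis along the slot, turning with the dial (to the unit's -y at 0); z up.
- lock_right (a joint): Angle of the right fastener, rad, growing clockwise from above: 0 open (slot parallel to the cover's front edge), 1.57 locked, at its stop (slot square to that edge). Starts at 0 to 0.4, turns with 0.05 to 0.1 N m, stays where left. Its tongue catches under the unit's flange: with the cover ajar it butts there at 0.6 to 0.8; with the cover pressed flush it passes under.
- bottle_white: White plastic reagent bottle with blue cap, 72 mm across, 165 mm high, loose: leave alone. Origin: centre of its underside.
- bottle_glass: Clear stoppered glass bottle, 68 mm across, 140 mm high, loose: leave alone. Origin: centre of its underside.
- jar_clear: Clear glass bottle with blue cap, 66 mm across, 120 mm high, loose: leave alone. Origin: centre of its underside.
- beaker: Glass beaker, 72 mm across, 95 mm high, loose: leave alone. Origin: centre of its underside.
- weighing_bottle: Small lidded glass weighing bottle, 36 mm across, 40 mm high, standing on the unit's control deck (deck top 136 mm above the bench), loose: leave alone. Origin: centre of its underside.
- old_filter: Spent filter, flat cardboard-framed block 150 x 110 x 30 mm, lying on the bench, loose: leave alone. Origin: centre of its underside.
- spatula: Thin steel lab spatula 200 mm long, lying on the bench; origin at its middle, on the bench, loose: leave alone.

How it is judged:
By the outcome, as a careful person would: the job done as asked, in the order asked, and still so for the second after the job is handed in, with the robot touching nothing.
It also fails if it takes over 54 s, if anything falls off the work surface, if the arm or the gripper's body presses on something with over 40 N, if the wrist force passes 120 N, or if a joint passes its speed limit or range.

### The arm

A 6-joint arm with a two-finger parallel gripper is mounted at the origin on the work surface. World frame = base frame: x ahead of the robot, y to its left, z up, the work surface at z = 0. Lengths are in m, angles in degrees, forces in N, time in s.
With the tool pointing down it reaches from about 0.25 to 0.725 m from the base axis. Payload 9.7 kg.
Tool frame: the origin (TCP) lies midway between the tips of the shut fingers; the grasp point (between the pads) lies 19 mm behind it; x points along the fingers, y is the direction in which the jaws open and shut, and the axes are right-handed (so a half turn about x gives the same grasp; the last joint's range is limited). The gripper opens to 85 mm and grips with 20 to 120 N. Pads are 22 mm wide; open, the fingers measure 114 mm over their backs; the gripper's body (76 mm by 85 mm) begins 54 mm behind the grasp point. The pads swing forward as they close: fully open they stand 13 mm farther back than shut.
Start: joints at [63.713, 4.979, 10.078, 95.1, 0, 90], TCP at [0.244, 0.493, 0.204] pointing down, gripper open.
Joint ranges: [-179.16, 179.16], [-48.56, 103.87], [-65.8, 70.77], [-126.05, 130.52], [-82.76, 87.17], [-180, 180]. Speed limits (degrees/s): [127.2, 127.2, 147.25, 180, 180, 180].

### API

Orientations are given as [roll, pitch, yaw] about the fixed x, y, z axes, in that order (R = Rz(yaw) Ry(pitch) Rx(roll)).
In Python, from workcell import bot, cams gives the robot as it stands.
- The arm moves only by the tool apply_moves, never from a script. Its argument "commands" is a list of rows, each a list of 5 numbers: the shift along the tool's x, y, z in m, then the turn about the tool's x in rad, then the opening, from -1 (shut) to 1 (fully open). In form: [[tx, ty, tz, roll, hand], ...]. A call has 1 to 12 rows; each row is the pose to reach, as a shift and turn from the pose measured when the call began, along the tool's axes at that moment; what a row does not reach only later rows make up. A row lasts 1/10 s, in which the tool goes at most 50 mm and 8.59 degrees, less where a joint would pass 70% of its speed; a pose out of reach is approached as far as the arm can. A call with a gripper value outside its range is refused whole. The fingers move at their own pace and stop on an object; "newtons" is the grip in N (left out, the last holds). Time passes only in rows, so rows that repeat a pose let the fingers close. It gives the time, the measured TCP pose, the force and the opening at its end, in the units of the state.
- bot.get_obs(): the state, without advancing time (a new reading comes with each control period).
- cams.camera(name): name is "scene" or "top" or "wrist"; returns a dict with "frame" (384x512x3 uint8, blue, green, red), "depth" (384x512 float32, m along the optical axis (not along the pixel's ray), 0 where there is no reading), "camera_matrix" (3x3 intrinsics, pixels), "R" (3x3) and "t" (3): a world point X has camera coordinates R X + t; the wrist camera has in their place "mount" (4x4, takes a point from camera to tool coordinates, whose origin is the TCP and whose axes are the tool frame's). Camera axes: x right, y down, z forward; pixel columns grow to the right and rows downward; lengths in m; the calibration is good to about 2 mm. A picture is of the moment at which its call begins: read the wrist's pose just before it.
- bot.job_done(): hands the job in, once; it reports no verdict.
Trained networks look in the newest picture that a camera, given by its name, has taken for a name from the list of things; names that differ only in an ending like _2 or _b are one class to them, and where a whole thing is asked for, a point or a joint stands for the part that bears it (a point fixed in the world has none). Each returns a list of dicts, best first, with "confidence" (0 to 1); they miss things now and then, are a little off and sometimes report something else, mostly with a low value. They report only what shows in the picture. A call takes as long as a camera call.
- cams.spot_in(name, camera): "rect" ([left, top, right, bottom] in pixels, round what is visible of it).
The state is a dict: "time": time; "q": joint angles; "qd": joint speeds; "joint_efforts": joint torques, N m; "ee_pos": TCP position; "tcp_rot": TCP orientation; "wrist_force": force on the tool from outside, world axes, zero at the start; "torque": the same for the moment, N m; "opening": finger opening in m.
Only numpy, scipy, OpenCV 4.12 (cv2) and the standard library are available. Lean on these libraries where they do the work, as an engineer would, in place of code of your own. Each camera call takes 0.05 s, during which the arm holds its last target. There are 200 camera calls.

## Working session

There is one attempt and no reset: what is moved stays moved. The work goes in short steps, Python scripts to look and compute and a tool call to move; the robot and the scene stay as the last step left them, time stands still between calls to the robot, and variables do not carry over. Pictures are saved under pics/ and viewed, about 8 in all and at most 12, crops included, and the job is handed in when it is done.

Besides the shell and the picture viewer there is one more tool, called by a JSON object that holds its "api" and its "payload", one argument or row to a line. apply_moves: Moves the arm, as the interface text tells. Its arguments: {"type":"object","properties":{"commands":{"type":"array"},"newtons":{"type":"number"}},"required":["commands"]}

```bash
mkdir -p pics; ls; python3 - <<'E'
from workcell import bot,cams
import cv2,numpy as np
o=bot.get_obs();print({k:np.round(v,3).tolist() for k,v in o.items()})
for n in ["scene","top"]:
    c=cams.camera(n);cv2.imwrite(f"pics/{n}0.png",c["frame"])
    np.savez(f"{n}0.npz",**{k:v for k,v in c.items() if isinstance(v,np.ndarray)})
    for t in ["filter_unit","cover_front","lock_left_slot","lock_right_slot","weighing_bottle","bottle_white","bottle_glass","jar_clear","beaker"]:
        print(n,t,[(np.round(d["rect"]).tolist(),round(d["confidence"],2)) for d in cams.spot_in(t,n)][:2])
a=cv2.imread("pics/scene0.png");b=cv2.imread("pics/top0.png")
E
```

```text
pics
{'time': 0.0, 'q': [63.714, 5.012, 10.034, 95.099, -0.002, 89.999], 'qd': [0.016, -0.016, -0.044, 0.005, -0.069, -0.038], 'joint_efforts': [-0.004, -52.039, 46.48, 0.016, -0.0, -0.0], 'ee_pos': [0.243, 0.493, 0.203], 'tcp_rot': [-88.384, 89.923, -114.67], 'wrist_force': [-0.988, -0.453, 0.79], 'torque': [0.026, -0.012, -0.044], 'opening': 0.085}
scene filter_unit [([168.0, 102.0, 360.0, 273.0], 0.79)]
scene cover_front [([194.0, 119.0, 351.0, 242.0], 0.58)]
scene lock_left_slot [([210.0, 151.0, 247.0, 176.0], 0.66)]
scene lock_right_slot [([263.0, 191.0, 297.0, 226.0], 0.74), ([303.0, 248.0, 382.0, 323.0], 0.59)]
scene weighing_bottle [([220.0, 106.0, 233.0, 122.0], 0.75), ([239.0, 340.0, 298.0, 384.0], 0.55)]
scene bottle_white [([153.0, 115.0, 179.0, 174.0], 0.64), ([206.0, 152.0, 247.0, 176.0], 0.42)]
scene bottle_glass [([191.0, 101.0, 210.0, 136.0], 0.95), ([194.0, 120.0, 358.0, 242.0], 0.4)]
scene jar_clear [([344.0, 209.0, 377.0, 252.0], 0.58)]
scene beaker [([73.0, 162.0, 112.0, 201.0], 0.91)]
top filter_unit [([160.0, 110.0, 315.0, 231.0], 0.96)]
top cover_front [([200.0, 123.0, 317.0, 221.0], 0.59)]
top lock_left_slot [([209.0, 186.0, 244.0, 216.0], 0.95)]
top lock_right_slot [([276.0, 178.0, 310.0, 208.0], 0.65), ([204.0, 183.0, 241.0, 216.0], 0.52)]
top weighing_bottle [([164.0, 152.0, 182.0, 166.0], 0.62), ([278.0, 178.0, 311.0, 208.0], 0.38)]
top bottle_white [([132.0, 206.0, 168.0, 231.0], 0.94)]
top bottle_glass [([136.0, 167.0, 168.0, 194.0], 0.74)]
top jar_clear [([315.0, 128.0, 340.0, 160.0], 0.74), ([208.0, 184.0, 240.0, 217.0], 0.19)]
top beaker [([121.0, 280.0, 156.0, 309.0], 0.56)]
```

View pics/scene0.png

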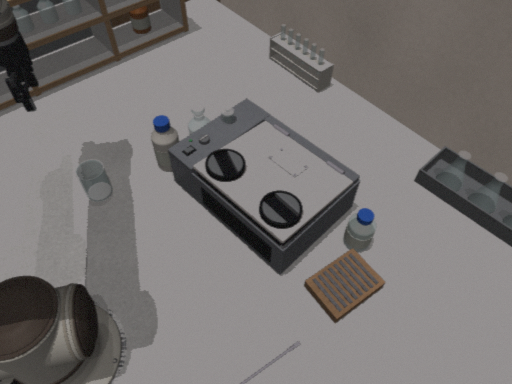

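View pics/top0.png

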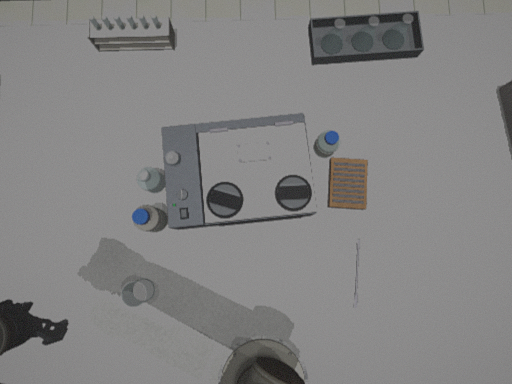

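```bash
cat > h.py <<'E'
import numpy as np,cv2
def world(c,u,v,d):
    p=np.linalg.inv(c["camera_matrix"])@np.array([u*d,v*d,d]);return c["R"].T@(p-c["t"])
def at_z(c,u,v,z):
    C=-c["R"].T@c["t"];r=c["R"].T@np.linalg.inv(c["camera_matrix"])@np.array([u,v,1.]);return C+r*(z-C[2])/r[2]
E
python3 - <<'E'
from h import *
for n,boxes in [("top",[(200,178,250,222),(268,170,318,214)]),("scene",[(200,142,252,186),(254,184,308,232)])]:
    c=np.load(f"{n}0.npz");f=c["frame"];g=f.max(2);d=c["depth"]
    print(n,"cam",np.round(-c["R"].T@c["t"],3))
    P=[]
    for i,(l,t,r,b) in enumerate(boxes):
        m=(g[t:b,l:r]<75).astype(np.uint8)
        k,lab,st,_=cv2.connectedComponentsWithStats(m);j=1+np.argmax(st[1:,4])
        cs,_=cv2.findContours((lab==j).astype(np.uint8),cv2.RETR_EXTERNAL,cv2.CHAIN_APPROX_NONE)
        h=cv2.convexHull(max(cs,key=len));e=cv2.fitEllipse(h)
        u,v=e[0][0]+l,e[0][1]+t
        dd=d[t:b,l:r][lab==j]
        print(n,i,"ell",np.round([u,v,*e[1],e[2]],1),"n",st[j,4],"depthZ med", np.round(world(c,u,v,np.median(dd)),4))
        P.append((u,v))
        p=at_z(c,u,v,.166);print("   at z=.166",np.round(p,4));
        pts=np.array([at_z(c,*(q[0]+[l,t]),.166)[:2] for q in h],np.float32);print("   world circle",cv2.minEnclosingCircle(pts))
    A,B=[at_z(c,*p,.166) for p in P];w=B-A;print("sep",np.linalg.norm(w[:2]),"yaw of unit",np.degrees(np.arctan2(w[1],w[0]))+90)
c=np.load("top0.npz")["frame"][105:237,155:325];x=cv2.resize(c,None,fx=4.4,fy=4.4,interpolation=cv2.INTER_CUBIC)
x=np.clip(255*(x/255.)**.5,0,255).astype(np.uint8);cv2.imwrite("pics/topcrop.png",x)
E
```

```text
top cam [0.397 0.022 1.11 ]
top 0 ell [224.6 199.6  35.7  35.9  47.7] n 654 depthZ med [0.5093 0.0904 0.1561]
   at z=.166 [0.5081 0.0897 0.166 ]
   world circle ((0.508357048034668, 0.08970890939235687), 0.04720883071422577)
top 1 ell [292.9 192.6  35.5  35.9 115.1] n 644 depthZ med [ 0.523  -0.0897  0.1557]
   at z=.166 [ 0.5216 -0.0885  0.166 ]
   world circle ((0.5218489170074463, -0.0884212926030159), 0.04720274731516838)
sep 0.17867716167597913 yaw of unit 4.334405866363355
scene cam [ 0.134 -0.452  0.918]
scene 0 ell [224.9 164.7  33.2  40.5  94.1] n 793 depthZ med [0.5067 0.0884 0.1586]
   at z=.166 [0.5031 0.0831 0.166 ]
   world circle ((0.5035017728805542, 0.0847630649805069), 0.051945533603429794)
scene 1 ell [280.4 209.3  37.8  43.6 102.2] n 938 depthZ med [ 0.5217 -0.0907  0.1572]
   at z=.166 [ 0.5172 -0.0949  0.166 ]
   world circle ((0.5180912017822266, -0.09345100820064545), 0.0502796471118927)
sep 0.1785096800300248 yaw of unit 4.533052003470402
```

View pics/topcrop.png

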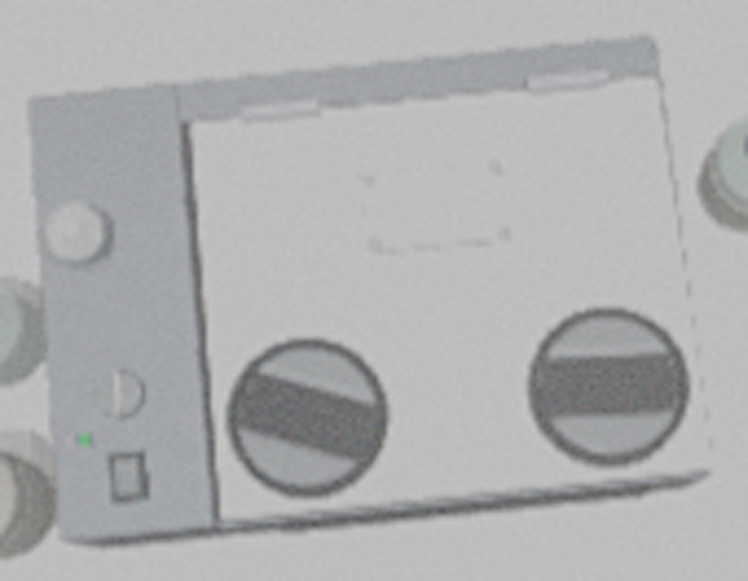

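```bash
cat >> h.py <<'E'
from scipy.spatial.transform import Rotation as Ro
def tool(o):
    return np.array(o["ee_pos"]),Ro.from_euler("xyz",o["tcp_rot"],degrees=True).as_matrix()
def plan(o,pos,yang=None):
    """shift in tool axes to world pos; roll (rad) so tool y heads along world angle yang(deg)"""
    p,R=tool(o);s=R.T@(np.array(pos)-p);a=np.degrees(np.arctan2(R[1,1],R[0,1]))
    r=None if yang is None else -np.radians((yang-a+180)%360-180)
    return np.round(s,4),(None if r is None else round(r,3)),round(a,1)
E
python3 - <<'E'
from h import *
from workcell import bot
c=np.load("top0.npz");g=cv2.resize(c["frame"].max(2),None,fx=4,fy=4,interpolation=cv2.INTER_CUBIC)
for u,v in [(224.6,199.6),(292.9,192.6)]:
    m=np.zeros_like(g);cv2.circle(m,(int(4*u+1.5),int(4*v+1.5)),50,255,-1)
    k=((g<80)&(m>0)).astype(np.uint8);cs,_=cv2.findContours(k,0,1);q=max(cs,key=cv2.contourArea)
    print(cv2.minAreaRect(q), "mean slot centre",np.round(q[:,0].mean(0)/4,1))
    (cx,cy),wh,an=cv2.minAreaRect(q);b=cv2.boxPoints(((cx,cy),wh,an));e=max([(b[1]-b[0]),(b[2]-b[1])],key=np.linalg.norm)
    A=at_z(c,cx/4,cy/4,.16);B=at_z(c,(cx+e[0])/4,(cy+e[1])/4,.16);print("slot dir deg",np.degrees(np.arctan2(*(B-A)[[1,0]])))
o=bot.get_obs();p,R=tool(o);print(np.round(R,3));print(plan(o,[.45,.09,.30],-104),plan(o,[.45,.09,.30],76))
E
```

```text
((899.0021362304688, 798.992919921875), (99.9999771118164, 56.0986328125), 16.294048309326172) mean slot centre [224.8 199.7]
slot dir deg -107.86506422960828
((1172.98095703125, 770.6107177734375), (55.251380920410156, 99.88124084472656), 87.20729064941406) mean slot centre [293.3 192.6]
slot dir deg -88.7134169876942
[[-0.     0.443  0.897]
 [-0.     0.897 -0.443]
 [-1.    -0.     0.   ]]
(array([-0.096 , -0.27  ,  0.3636]), np.float64(2.927), np.float64(63.7)) (array([-0.096 , -0.27  ,  0.3636]), np.float64(-0.214), np.float64(63.7))
```

{"api": "apply_moves", "payload": {
  "commands": [
    [-0.05,0,0,0,-1],
    [-0.1,0,0,0,-1],
    [-0.127,-0.03,0.04,0,-1],
    [-0.127,-0.06,0.08,-0.05,-1],
    [-0.127,-0.1,0.13,-0.1,-1],
    [-0.127,-0.13,0.17,-0.15,-1],
    [-0.127,-0.16,0.21,-0.15,-1],
    [-0.127,-0.19,0.25,-0.15,-1],
    [-0.127,-0.22,0.29,-0.15,-1],
    [-0.127,-0.25,0.33,-0.15,-1],
    [-0.127,-0.28,0.37,-0.15,-1],
    [-0.127,-0.319,0.422,-0.15,-1]
  ]
}}

```text
time: 2.2
ee_pos: [0.4653, 0.0495, 0.3313]
tcp_rot: [29.9, 89.9, 12.2]
wrist_force: [1.4, 0.4, -0.1]
opening: -0.0
```

{"api": "apply_moves", "payload": {
  "commands": [
    [0,0,0,0,-1],
    [0,0,0,0,-1],
    [0,0,0,0,-1]
  ]
}}

```text
time: 2.5
ee_pos: [0.465, 0.0501, 0.3315]
tcp_rot: [45.9, 89.9, 28.3]
wrist_force: [0.1, -0.5, -0.4]
opening: 0.0001
```

```bash
python3 - <<'E'
from workcell import bot,cams
import cv2,numpy as np
o=bot.get_obs();print({k:np.round(v,3).tolist() for k,v in o.items()})
c=cams.camera("wrist");cv2.imwrite("pics/w1.png",c["frame"]);print(np.round(c["mount"],3).tolist())
np.savez("w1.npz",obs=np.array([o["ee_pos"],o["tcp_rot"]]),**{k:v for k,v in c.items() if isinstance(v,np.ndarray)})
for t in ["lock_left_slot","lock_right_slot"]: print(cams.spot_in(t,"wrist")[:2])
E
```

```text
{'time': 2.5, 'q': [6.138, -1.284, 18.321, 109.546, 0.024, 23.815], 'qd': [1.34, -0.385, -0.151, 0.089, -0.089, -0.071], 'joint_efforts': [-1.424, -41.07, 43.066, -0.064, -0.045, -0.019], 'ee_pos': [0.465, 0.05, 0.331], 'tcp_rot': [45.941, 89.937, 28.264], 'wrist_force': [0.134, -0.454, -0.386], 'torque': [0.002, 0.004, 0.027], 'opening': 0.0}
[[-0.001, -0.273, 0.962, -0.17], [1.0, -0.0, 0.001, 0.001], [-0.0, 0.962, 0.273, -0.069], [0.0, 0.0, 0.0, 1.0]]
[{'rect': [263.0, 157.8, 327.5, 221.2], 'confidence': 0.93}]
[{'rect': [132.3, 211.0, 196.6, 268.6], 'confidence': 0.64}]
```

View pics/w1.png

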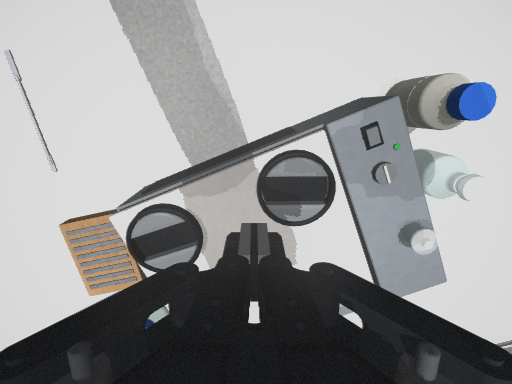

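```bash
python3 - <<'E'
from h import *
c=np.load("w1.npz");f=c["frame"];o=dict(ee_pos=c["obs"][0],tcp_rot=c["obs"][1]);p,R=tool(o)
T=np.eye(4);T[:3,:3]=R;T[:3,3]=p;W=T@c["mount"]
cam=dict(camera_matrix=c["camera_matrix"],R=W[:3,:3].T,t=-W[:3,:3].T@W[:3,3]);print(c["camera_matrix"][0],W[:3,3])
tip=c["mount"];print("tip px width of 29mm:",29*c["camera_matrix"][0,0]/170)
g=f.max(2);d=c["depth"]
def lvl(u,v): 
    a=d[int(v)-2:int(v)+3,int(u)-2:int(u)+3];return np.round(world(cam,u,v,np.median(a)),4)
print("slot floors",lvl(296,191),lvl(165,240),"dial",lvl(296,170),lvl(296,213),lvl(158,220),"cover",lvl(225,200),lvl(210,185))
top=np.load("top0.npz");P2=[(224.6,199.6),(292.9,192.6)]
for i,(l,t,r,b) in enumerate([(252,146,340,228),(122,200,208,272)]):
    m=((g[t:b,l:r]<55)*255).astype(np.uint8);
    if i==1: m[:, 235-l:]=0
    k,lab,st,_=cv2.connectedComponentsWithStats(m);j=1+np.argmax(st[1:,4])
    cs,_=cv2.findContours((lab==j).astype(np.uint8),0,1);h=cv2.convexHull(max(cs,key=len))
    if i==1: h=h[h[:,0,1]<64]
    e=cv2.fitEllipse(h);u,v=e[0][0]+l,e[0][1]+t
    print(i,np.round([u,v,*e[1]],1),"at .166",np.round(at_z(cam,u,v,.166),4))
    # triangulate with top
    def line(c,u,v): C=-c["R"].T@c["t"];q=at_z(c,u,v,0)-C;return C,q/np.linalg.norm(q)
    C1,r1=line(cam,u,v);C2,r2=line(top,*P2[i]);s=np.linalg.lstsq(np.c_[r1,-r2],C2-C1,rcond=None)[0]
    a,bb=C1+s[0]*r1,C2+s[1]*r2;print("  tri",np.round((a+bb)/2,4),"gap",np.round(np.linalg.norm(a-bb),4))
E
```

```text
[288.67383775   0.         253.62337654] [0.39959277 0.07182037 0.50096706]
tip px width of 29mm: 49.244360558179025
slot floors [0.5147 0.0919 0.153 ] [ 0.5272 -0.0909  0.1528] dial [0.4847 0.0979 0.1683] [0.5384 0.0837 0.1644] [ 0.4938 -0.0816  0.1682] cover [0.4992 0.0027 0.1515] [ 0.4743 -0.0082  0.1536]
0 [279.3 188.2  35.2  47.3] at .166 [0.5008 0.0729 0.166 ]
  tri [0.5051 0.0813 0.1633] gap 0.0181
1 [164.5 238.1  65.9  74.9] at .166 [ 0.5198 -0.0843  0.166 ]
  tri [ 0.5233 -0.0895  0.1552] gap 0.0008
```

```bash
python3 - <<'E'
from h import *
from workcell import bot
o=bot.get_obs();print(plan(o,[.502,.0715,.185],72.1))
c=np.load("w1.npz");o=dict(ee_pos=c["obs"][0],tcp_rot=c["obs"][1]);p,R=tool(o)
T=np.eye(4);T[:3,:3]=R;T[:3,3]=p;W=T@c["mount"]
cam=dict(camera_matrix=c["camera_matrix"],R=W[:3,:3].T,t=-W[:3,:3].T@W[:3,3])
g=c["frame"].max(2)
m=(g<62).astype(np.uint8);m[232:]=0;m[:,:250]=0;m[:,345:]=0;m[:145]=0
pts=cv2.findNonZero(m);h=cv2.convexHull(pts);e=cv2.fitEllipse(h);print(e,at_z(cam,*e[0],.166))
for uv in [(297,188),(295.2,189.5)]:print(at_z(cam,*uv,.166))
E
```

```text
(array([0.1466, 0.0309, 0.029 ]), np.float64(0.006), np.float64(72.4))
((281.5957336425781, 185.14712524414062), (90.62689208984375, 124.97985076904297), 71.5063705444336) [0.49798024 0.07661813 0.166     ]
[0.50706952 0.09334606 0.166     ]
[0.50822855 0.09077336 0.166     ]
```

{"api": "apply_moves", "payload": {
  "commands": [
    [0.0,0.031,0.029,0.006,-1],
    [0.05,0.031,0.029,0.006,-1],
    [0.09,0.031,0.029,0.006,-1],
    [0.12,0.031,0.029,0.006,-1],
    [0.14,0.031,0.029,0.006,-1],
    [0.146,0.031,0.029,0.006,-1],
    [0.146,0.031,0.029,0.006,-1],
    [0.146,0.031,0.029,0.006,-1],
    [0.146,0.031,0.029,0.006,-1]
  ]
}}

```text
time: 3.55
ee_pos: [0.5026, 0.0718, 0.1871]
tcp_rot: [28.4, 89.8, 10.6]
wrist_force: [-0.7, -0.3, 1.1]
opening: 0.0002
```

```bash
python3 - <<'E'
from workcell import bot,cams
from h import *
o=bot.get_obs();print(np.round(o["ee_pos"],4),np.round(o["q"],1),o["wrist_force"],plan(o,[.502,.0715,.175],72.1))
w=cams.camera("wrist")["frame"];s=cams.camera("scene")["frame"][90:250,150:370]
w=w[150:384,120:400]
a=cv2.resize(w,(480,400));b=cv2.resize(s,(480,349))
cv2.imwrite("pics/w2.png",a)
E
```

```text
[0.5026 0.0718 0.1871] [ 8.1 -1.4  1.7 92.9  0.  26. ] [-0.66886102 -0.27582486  1.14554848] (array([ 0.0121, -0.0005, -0.0005]), np.float64(0.0), np.float64(72.1))
```

View pics/w2.png

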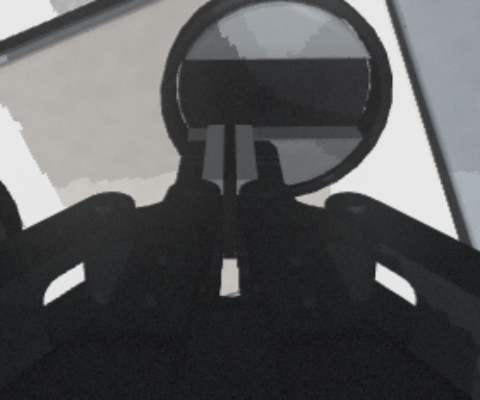

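{"api": "apply_moves", "payload": {
  "commands": [
    [0.015,0,0,0,-1],
    [0.025,0,0,0,-1],
    [0.03,0,0,0,-1],
    [0.034,0,0,0,-1],
    [0.037,0,0,0,-1],
    [0.04,0,0,0,-1],
    [0.04,0,0,0,-1]
  ]
}}

```text
time: 4.35
ee_pos: [0.5025, 0.0717, 0.1465]
tcp_rot: [28.6, 89.8, 10.7]
wrist_force: [0.8, -0.6, -0.8]
opening: 0.0
```

{"api": "apply_moves", "payload": {
  "commands": [
    [0.002,0,0,0,-1],
    [0.004,0,0,0,-1],
    [0.006,0,0,0,-1],
    [0.006,0,0,0,-1]
  ]
}}

```text
time: 4.75
ee_pos: [0.5025, 0.0717, 0.1402]
tcp_rot: [30.2, 89.9, 12.3]
wrist_force: [-0.0, 0.7, 0.7]
opening: -0.0002
```

```bash
python3 - <<'E'
from workcell import bot,cams
from h import *
o=bot.get_obs();print(np.round(o["ee_pos"],4),np.round(o["wrist_force"],2),np.round(o["torque"],2))
c=cams.camera("wrist");w=c["frame"];p,R=tool(o)
T=np.eye(4);T[:3,:3]=R;T[:3,3]=p;W=T@c["mount"]
cam=dict(camera_matrix=c["camera_matrix"],R=W[:3,:3].T,t=-W[:3,:3].T@W[:3,3])
for u,v in [(130,200),(150,180),(290,165),(330,190)]: print(u,v,np.round(world(cam,u,v,c["depth"][v,u]),4))
cv2.imwrite("pics/w3.png",cv2.resize(w[130:300,120:420],(780,442)))
E
```

```text
[0.5025 0.0717 0.1402] [-0.01  0.73  0.67] [ 0.01 -0.02 -0.08]
130 200 [0.4648 0.0114 0.1539]
150 180 [0.4622 0.0117 0.1184]
290 165 [0.47   0.1024 0.1681]
330 190 [0.4891 0.1185 0.1672]
```

View pics/w3.png

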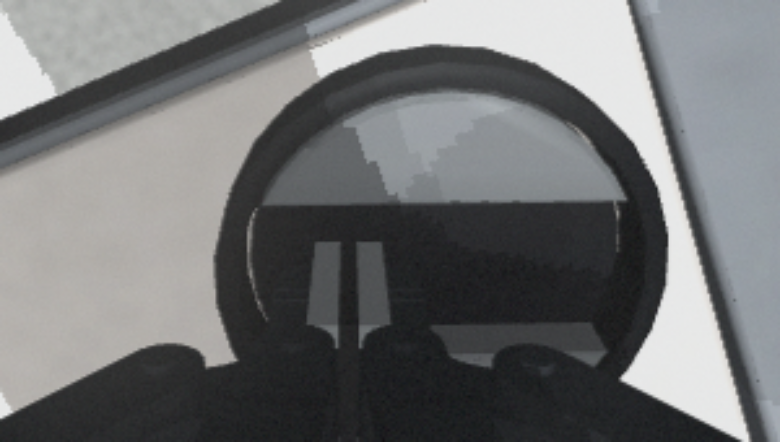

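```bash
python3 - <<'E'
from workcell import bot,cams
from h import *
o=bot.get_obs();c=cams.camera("wrist");p,R=tool(o)
T=np.eye(4);T[:3,:3]=R;T[:3,3]=p;W=T@c["mount"]
cam=dict(camera_matrix=c["camera_matrix"],R=W[:3,:3].T,t=-W[:3,:3].T@W[:3,3])
d=c["depth"]
for u,v in [(230,215),(249,217),(265,217),(280,220),(300,225),(330,225),(320,240),(245,222),(245,226),(261,226),(320,258)]: print(u,v,d[v,u],np.round(world(cam,u,v,d[v,u]),4))
t=cams.camera("top")
for k in [(224,205),(228,199),(230,192),(226,200)]: print(k,np.round(world(t,*k,t["depth"][k[1],k[0]]),4))
E
```

```text
230 215 0.16642116 [0.4909 0.0623 0.154 ]
249 217 0.16540098 [0.495  0.0725 0.1553]
265 217 0.16688596 [0.4984 0.0812 0.154 ]
280 220 0.16863509 [0.5033 0.0888 0.1528]
300 225 0.16887233 [0.5097 0.0991 0.1534]
330 225 0.1693471 [0.5153 0.1159 0.153 ]
320 240 0.17418109 [0.5239 0.1081 0.151 ]
245 222 0.1667573 [0.4974 0.0693 0.1548]
245 226 0.14628342 [0.4918 0.0717 0.1744]
261 226 0.14564134 [0.4941 0.0795 0.175 ]
320 258 0.1718881 [0.5326 0.1047 0.1561]
(224, 205) [0.4454 0.0564 0.6404]
(228, 199) [0.4528 0.051  0.6426]
(230, 192) [0.4641 0.0491 0.6265]
(226, 200) [0.4516 0.0536 0.6424]
```

```bash
python3 - <<'E'
from workcell import bot,cams
from h import *
o=bot.get_obs();c=cams.camera("wrist");d=c["depth"];K=c["camera_matrix"];M=c["mount"];print(np.round(K,1).tolist())
for v in range(212,262,4):
  print(v,[np.round((M@np.r_[np.linalg.inv(K)@[u*d[v,u],v*d[v,u],d[v,u]],1])[:3]*1000,0).tolist() for u in (238,246,254,262)])
s=cams.camera("scene");q=s["R"]@np.array(o["ee_pos"])+s["t"];q=s["camera_matrix"]@q;print("tcp in scene px",q[:2]/q[2])
f=s["frame"][60:260,120:380];cv2.imwrite("pics/s3.png",cv2.resize(np.clip(255*(f/255.)**.6,0,255).astype(np.uint8),(780,600),interpolation=cv2.INTER_CUBIC))
E
```

```text
[[288.7, 0.0, 253.6], [0.0, 288.7, 187.5], [0.0, 0.0, 1.0]]
212 [[-15.0, -8.0, -10.0], [-14.0, -3.0, -10.0], [-14.0, 1.0, -10.0], [-15.0, 6.0, -11.0]]
216 [[-14.0, -8.0, -8.0], [-14.0, -3.0, -8.0], [-13.0, 1.0, -7.0], [-15.0, 6.0, -8.0]]
220 [[-14.0, -8.0, -5.0], [-14.0, -3.0, -5.0], [-13.0, 1.0, -5.0], [-13.0, 6.0, -5.0]]
224 [[-14.0, -8.0, -2.0], [-33.0, -3.0, -11.0], [-33.0, 1.0, -11.0], [-34.0, 5.0, -11.0]]
228 [[-13.0, -8.0, 0.0], [-38.0, -3.0, -11.0], [-38.0, 1.0, -11.0], [-38.0, 5.0, -11.0]]
232 [[-34.0, -7.0, -7.0], [-43.0, -2.0, -11.0], [-43.0, 1.0, -11.0], [-43.0, 5.0, -11.0]]
236 [[-38.0, -7.0, -7.0], [-47.0, -2.0, -11.0], [-47.0, 1.0, -11.0], [-46.0, 5.0, -10.0]]
240 [[-43.0, -6.0, -7.0], [-51.0, -2.0, -11.0], [-170.0, 1.0, -69.0], [-51.0, 5.0, -10.0]]
244 [[-47.0, -6.0, -7.0], [-56.0, -2.0, -11.0], [-55.0, 1.0, -11.0], [-56.0, 5.0, -11.0]]
248 [[-59.0, -6.0, -11.0], [-59.0, -2.0, -11.0], [-58.0, 1.0, -11.0], [-59.0, 5.0, -11.0]]
252 [[-63.0, -5.0, -11.0], [-62.0, -2.0, -11.0], [-62.0, 1.0, -10.0], [-62.0, 5.0, -11.0]]
256 [[-67.0, -5.0, -11.0], [-64.0, -2.0, -10.0], [-65.0, 1.0, -10.0], [-64.0, 5.0, -10.0]]
260 [[-74.0, -5.0, -14.0], [-70.0, -2.0, -11.0], [-65.0, 1.0, -8.0], [-70.0, 4.0, -12.0]]
tcp in scene px [228.20610666 174.57898592]
```

View pics/s3.png

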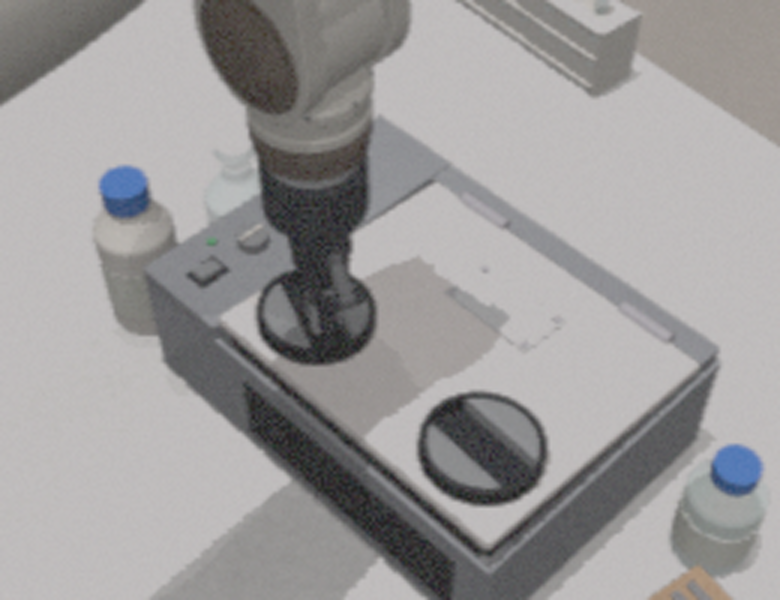

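{"api": "apply_moves", "payload": {
  "commands": [
    [0.003,0,0,0,-1],
    [0.006,0,0,0,-1],
    [0.009,0,0,0,-1],
    [0.009,0,0,0,-1]
  ]
}}

```text
time: 5.4
ee_pos: [0.5024, 0.0716, 0.1309]
tcp_rot: [30.8, 89.9, 12.9]
wrist_force: [-0.2, 0.1, 0.4]
opening: 0.0002
```

{"api": "apply_moves", "payload": {
  "commands": [
    [0.003,0,0,0,-1],
    [0.006,0,0,0,-1],
    [0.009,0,0,0,-1],
    [0.009,0,0,0,-1]
  ]
}}

```text
time: 5.8
ee_pos: [0.5022, 0.0716, 0.1217]
tcp_rot: [31.3, 89.9, 13.4]
wrist_force: [-2.2, -0.5, 3.5]
opening: 0.0
```

{"api": "apply_moves", "payload": {
  "commands": [
    [0.003,0,0,0,-1],
    [0.006,0,0,0,-1],
    [0.009,0,0,0,-1],
    [0.012,0,0,0,-1],
    [0.012,0,0,0,-1]
  ]
}}

```text
time: 6.3
ee_pos: [0.5021, 0.0715, 0.1099]
tcp_rot: [24.1, 89.9, 6.2]
wrist_force: [-4.0, -1.5, 9.0]
opening: 0.0003
```

{"api": "apply_moves", "payload": {
  "commands": [
    [0.002,0,0,0,-1],
    [0.004,0,0,0,-1],
    [0.004,0,0,0,-1]
  ]
}}

```text
time: 6.6
ee_pos: [0.503, 0.0715, 0.1089]
tcp_rot: [22.1, 89.7, 4.2]
wrist_force: [-5.9, -2.1, 21.5]
opening: 0.0001
```

```bash
cat > look.py <<'E'
from workcell import bot,cams
from h import *
o=bot.get_obs();c=cams.camera("wrist");p,R=tool(o);d=c["depth"]
print(np.round(p,4),np.round(o["wrist_force"],1),np.round(o["torque"],2),"heading",plan(o,p,0)[2],"q6",round(o["q"][5],1),"t",o["time"])
T=np.eye(4);T[:3,:3]=R;T[:3,3]=p;W=T@c["mount"]
cam=dict(camera_matrix=c["camera_matrix"],R=W[:3,:3].T,t=-W[:3,:3].T@W[:3,3])
# heights of everything visible within 44 mm of both fasteners / on cover
vv,uu=np.mgrid[100:260:2,40:480:2];D=d[100:260:2,40:480:2]
X=np.array([world(cam,u,v,z) for u,v,z in zip(uu.ravel(),vv.ravel(),D.ravel()) if z>0])
for n,C in (("L",(.508,.0905)),("R",(.5215,-.088))):
    r=np.hypot(X[:,0]-C[0],X[:,1]-C[1]);k=X[(r<44)&(X[:,2]<.172)]
    if len(k)>20: print(n,"hist z",[(round(a,3),int(b)) for a,b in zip(np.arange(.13,.172,.003),np.histogram(k[:,2],np.arange(.13,.1731,.003))[0])])
E
python3 look.py
```

```text
[0.503  0.0715 0.1089] [-5.9 -2.1 21.5] [-0.4   1.36  0.04] heading 72.1 q6 26.0 t 6.6
L hist z [(np.float64(0.13), 2936), (np.float64(0.133), 3870), (np.float64(0.136), 2189), (np.float64(0.139), 115), (np.float64(0.142), 131), (np.float64(0.145), 447), (np.float64(0.148), 1945), (np.float64(0.151), 38), (np.float64(0.154), 43), (np.float64(0.157), 43), (np.float64(0.16), 43), (np.float64(0.163), 49), (np.float64(0.166), 33), (np.float64(0.169), 27)]
R hist z [(np.float64(0.13), 2936), (np.float64(0.133), 3870), (np.float64(0.136), 2189), (np.float64(0.139), 115), (np.float64(0.142), 131), (np.float64(0.145), 447), (np.float64(0.148), 1945), (np.float64(0.151), 38), (np.float64(0.154), 43), (np.float64(0.157), 43), (np.float64(0.16), 43), (np.float64(0.163), 49), (np.float64(0.166), 33), (np.float64(0.169), 27)]
```

{"api": "apply_moves", "payload": {
  "commands": [
    [0.0025,0,-0.003,0,-1],
    [0.0025,0,-0.006,0,-1],
    [0.0025,-0.0005,-0.009,0,-1],
    [0.0025,-0.0007,-0.011,0,-1],
    [0.0025,0.0,-0.012,0.05,-1],
    [0.0025,0.0003,-0.013,0.1,-1],
    [0.0025,0.001,-0.014,0.15,-1],
    [0.0025,0.0015,-0.0148,0.2,-1]
  ]
}}

```text
time: 7.45
ee_pos: [0.4921, 0.0773, 0.1089]
tcp_rot: [31.0, 89.2, 1.5]
wrist_force: [5.5, -2.6, 14.5]
opening: 0.0001
```

```bash
sed -i 's/r<44)/r<.044)/' look.py; cat >> look.py <<'E'
import sys
if len(sys.argv)>1: cv2.imwrite(f"pics/{sys.argv[1]}.png",cv2.resize(np.clip(255*(c["frame"][110:310,100:420]/255.)**.6,0,255).astype(np.uint8),(720,450)))
E
python3 look.py w4
```

```text
[0.4921 0.0773 0.1089] [ 5.5 -2.6 14.5] [-0.53 -0.92 -0.06] heading 60.5 q6 38.5 t 7.45
L hist z [(np.float64(0.13), 6), (np.float64(0.133), 287), (np.float64(0.136), 484), (np.float64(0.139), 27), (np.float64(0.142), 76), (np.float64(0.145), 247), (np.float64(0.148), 1265), (np.float64(0.151), 45), (np.float64(0.154), 37), (np.float64(0.157), 44), (np.float64(0.16), 44), (np.float64(0.163), 55), (np.float64(0.166), 27), (np.float64(0.169), 24)]
```

View pics/w4.png

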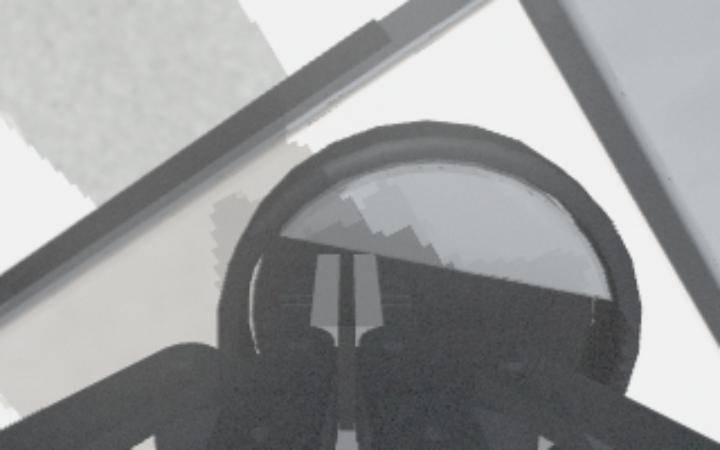

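{"api": "apply_moves", "payload": {
  "commands": [
    [0.002,0,-0.003,0,-1],
    [0.002,0.0005,-0.005,0,-1],
    [0.002,0.001,-0.007,0,-1],
    [0.002,0.001,-0.007,0,-1]
  ]
}}

```text
time: 7.9
ee_pos: [0.4886, 0.0818, 0.1089]
tcp_rot: [31.3, 88.9, 1.6]
wrist_force: [3.0, -1.3, 11.9]
opening: 0.0002
```

{"api": "apply_moves", "payload": {
  "commands": [
    [0.003,0,-0.0015,0.12,-1],
    [0.003,-0.0002,-0.0029,0.25,-1],
    [0.003,0.0013,-0.0046,0.35,-1],
    [0.003,0.0031,-0.006,0.45,-1],
    [0.003,0.0048,-0.0073,0.55,-1],
    [0.003,0.0069,-0.0084,0.65,-1],
    [0.003,0.0089,-0.0092,0.75,-1],
    [0.003,0.011,-0.0099,0.85,-1],
    [0.003,0.0132,-0.0104,0.95,-1],
    [0.003,0.0147,-0.0105,1.02,-1],
    [0.003,0.0147,-0.0105,1.02,-1]
  ]
}}

```text
time: 9.05
ee_pos: [0.487, 0.096, 0.1087]
tcp_rot: [70.3, 88.7, -18.1]
wrist_force: [-11.3, -23.2, 26.1]
opening: 0.0002
```

```bash
python3 look.py w5
```

```text
[0.487  0.096  0.1087] [-11.3 -23.2  26.1] [-4.89  2.15  0.11] heading 1.6 q6 100.0 t 9.05
L hist z [(np.float64(0.13), 9), (np.float64(0.133), 210), (np.float64(0.136), 567), (np.float64(0.139), 32), (np.float64(0.142), 60), (np.float64(0.145), 194), (np.float64(0.148), 1348), (np.float64(0.151), 44), (np.float64(0.154), 37), (np.float64(0.157), 45), (np.float64(0.16), 42), (np.float64(0.163), 52), (np.float64(0.166), 26), (np.float64(0.169), 34)]
slot dir 7.7 len 69 edge [473. 102.] [542. 112.] minrect 10.1 n 4647 z 0.1493
```

View pics/w5.png

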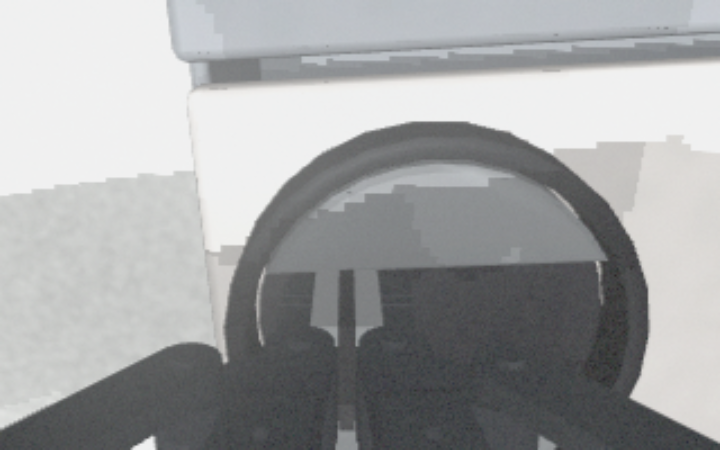

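{"api": "apply_moves", "payload": {
  "commands": [
    [0.0,-0.001,0.004,0,-1],
    [-0.002,-0.001,0.006,0,-1],
    [-0.01,-0.001,0.006,0,-1],
    [-0.03,-0.001,0.006,0,-1],
    [-0.06,-0.001,0.006,0,-1],
    [-0.1,-0.001,0.006,0,-1],
    [-0.12,-0.001,0.006,0,-1],
    [-0.12,-0.001,0.006,0,-1]
  ]
}}

```text
time: 9.9
ee_pos: [0.4846, 0.0911, 0.2316]
tcp_rot: [75.0, 88.5, -13.4]
wrist_force: [-0.5, -0.9, -0.1]
opening: 0.0
```

```bash
python3 look.py; python3 - <<'E'
from h import *
from workcell import bot
print(plan(bot.get_obs(),[.521,-.109,.22],91.3))
E
```

```text
[0.4846 0.0911 0.2316] [-0.5 -0.9 -0.1] [ 0.01  0.05 -0.03] heading 1.7 q6 99.4 t 9.9
L hist z [(np.float64(0.13), 0), (np.float64(0.133), 4), (np.float64(0.136), 121), (np.float64(0.139), 649), (np.float64(0.142), 44), (np.float64(0.145), 39), (np.float64(0.148), 79), (np.float64(0.151), 813), (np.float64(0.154), 29), (np.float64(0.157), 0), (np.float64(0.16), 0), (np.float64(0.163), 0), (np.float64(0.166), 0), (np.float64(0.169), 0)]
slot dir 11.6 len 72 edge [547.  81.] [477.  66.] minrect 11.4 n 1427 z 0.1521
(array([0.0118, 0.0307, 0.2009]), np.float64(-1.564), np.float64(1.7))
```

{"api": "apply_moves", "payload": {
  "commands": [
    [0,0.003,0.02,-0.14,-1],
    [0,0.006,0.04,-0.28,-1],
    [0,0.01,0.06,-0.42,-1],
    [0,0.013,0.08,-0.56,-1],
    [0,0.016,0.1,-0.7,-1],
    [0.0,0.019,0.12,-0.84,-1],
    [0.0,0.022,0.14,-0.98,-1],
    [0.005,0.025,0.16,-1.12,-1],
    [0.01,0.028,0.18,-1.26,-1],
    [0.012,0.031,0.2,-1.4,-1],
    [0.012,0.031,0.2,-1.564,-1],
    [0.012,0.031,0.2,-1.564,-1]
  ]
}}

```text
time: 11.15
ee_pos: [0.5208, -0.1085, 0.2179]
tcp_rot: [-17.5, 88.7, -16.2]
wrist_force: [-0.6, 0.4, -0.0]
opening: -0.0001
```

{"api": "apply_moves", "payload": {
  "commands": [
    [0,0,0,0,-1],
    [0,0,0,0,-1]
  ]
}}

```text
time: 11.35
ee_pos: [0.5206, -0.1081, 0.2172]
tcp_rot: [-17.8, 88.8, -16.5]
wrist_force: [-0.0, 0.6, 0.3]
opening: 0.0
```

```bash
RT=1 ZT=.152 python3 look.py; python3 - <<'E'
from h import *
from workcell import bot,cams
print(plan(bot.get_obs(),[.521,-.109,.14],91.3))
t=cams.camera("top");w=cams.camera("wrist")
a=cv2.resize(t["frame"][105:237,155:325],None,fx=2.3,fy=2.3,interpolation=cv2.INTER_CUBIC);b=cv2.resize(w["frame"][90:330,60:460],(390,304))
x=np.zeros((304,790,3),np.uint8);x[:a.shape[0],:a.shape[1]]=a;x[:,400:]=b
cv2.imwrite("pics/c6.png",np.clip(255*(x/255.)**.6,0,255).astype(np.uint8))
E
```

```text
[ 0.5206 -0.1081  0.2172] [-0.   0.6  0.3] [ 0.02  0.03 -0.  ] heading 91.2 q6 -12.9 t 11.35
L hist z [(np.float64(0.13), 0), (np.float64(0.133), 0), (np.float64(0.136), 9), (np.float64(0.139), 189), (np.float64(0.142), 3), (np.float64(0.145), 6), (np.float64(0.148), 22), (np.float64(0.151), 457), (np.float64(0.154), 39), (np.float64(0.157), 0), (np.float64(0.16), 0), (np.float64(0.163), 0), (np.float64(0.166), 0), (np.float64(0.169), 0)]
R hist z [(np.float64(0.13), 0), (np.float64(0.133), 0), (np.float64(0.136), 64), (np.float64(0.139), 802), (np.float64(0.142), 42), (np.float64(0.145), 58), (np.float64(0.148), 55), (np.float64(0.151), 877), (np.float64(0.154), 65), (np.float64(0.157), 0), (np.float64(0.16), 0), (np.float64(0.163), 0), (np.float64(0.166), 0), (np.float64(0.169), 0)]
slot dir 91.6 len 71 edge [ 504. -124.] [503. -53.] minrect 91.2 n 1689 z 0.153
(array([ 0.0774, -0.0004, -0.0013]), np.float64(-0.001), np.float64(91.3))
```

View pics/c6.png

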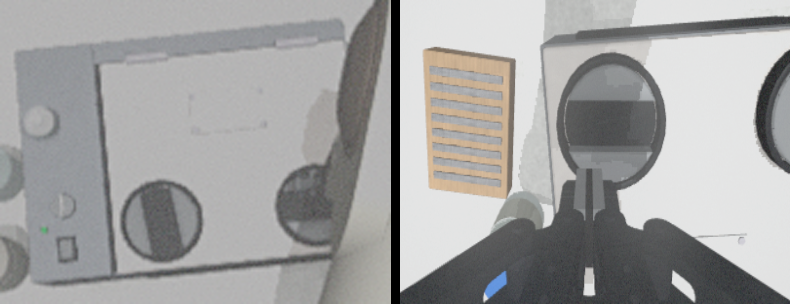

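```bash
cat > topang.py <<'E'
from h import *
from workcell import cams
import sys
c=cams.camera("top");g=cv2.resize(c["frame"].max(2),None,fx=4,fy=4,interpolation=cv2.INTER_CUBIC)
for X in ([.507,.0905,.152],[.521,-.089,.152]):
    q=c["camera_matrix"]@(c["R"]@np.array(X)+c["t"]);u,v=q[:2]/q[2]
    m=np.zeros_like(g);cv2.circle(m,(int(4*u+1.5),int(4*v+1.5)),50,255,-1)
    k=((g<80)&(m>0)).astype(np.uint8);cs,_=cv2.findContours(k,0,1);q=max(cs,key=cv2.contourArea)
    (cx,cy),wh,an=cv2.minAreaRect(q);b=cv2.boxPoints(((cx,cy),wh,an));e=max([(b[1]-b[0]),(b[2]-b[1])],key=np.linalg.norm)
    A=at_z(c,cx/4,cy/4,.15);B=at_z(c,(cx+e[0])/4,(cy+e[1])/4,.15)
    # dial halves (bright): axis through the two centroids is square to the slot
    br=((g>=95)&(m>0)).astype(np.uint8);n,lab,st,ce=cv2.connectedComponentsWithStats(br);i=np.argsort(-st[1:,4])[:2]+1
    P,Q=[at_z(c,*((ce[j])/4),.152) for j in i];w=Q-P
    print("px",np.round([u,v]),"slot minrect deg",round(np.degrees(np.arctan2(*(B-A)[[1,0]]))%180,1),"wh",np.round(wh),"halves: slot deg",round((np.degrees(np.arctan2(w[1],w[0]))+90)%180,1),st[i,4],"mid",np.round((P+Q)/2,4))
# deck/cover edge direction
if len(sys.argv)>1:
    E=cv2.createLineSegmentDetector().detect(c["frame"].max(2))[0][:,0]
    for l in E:
        if np.hypot(l[2]-l[0],l[3]-l[1])>45 and 150<l[0]<330 and 100<l[1]<240:
            A=at_z(c,l[0],l[1],.14);B=at_z(c,l[2],l[3],.14);print("line",np.round(l),round(np.degrees(np.arctan2(B[1]-A[1],B[0]-A[0]))%90,1))
E
python3 topang.py 1
```

```text
px [225. 201.] slot minrect deg 12.2 wh [100.  59.] halves: slot deg 10.9 [1069 1048] mid [0.5065 0.0896 0.152 ]Traceback (most recent call last):
  File "topang.py", line 13, in <module>
    P,Q=[at_z(c,*((ce[j])/4),.152) for j in i];w=Q-P
    ^^^
ValueError: not enough values to unpack (expected 2, got 1)
```

```bash
sed -i 's/^    P,Q=/    if len(i)<2: continue\n    P,Q=/' topang.py; python3 topang.py 1; python3 - <<'E'
from h import *
from workcell import bot
print(plan(bot.get_obs(),[.490,.0890,.20],7))
E
```

```text
px [225. 201.] slot minrect deg 11.0 wh [100.  58.] halves: slot deg 11.4 [1079 1033] mid [0.5065 0.0897 0.152 ]
line [198. 132. 206. 223.] 4.4
line [299. 218. 169. 230.] 3.8
line [207. 223. 298. 214.] 4.3
line [323. 120. 303. 215.] 75.8
line [202. 222. 195. 133.] 4.4
line [257. 126. 210. 133.] 6.3
line [162. 126. 301. 113.] 4.3
line [324. 201. 339. 122.] 75.7
(array([ 0.0161,  0.1981, -0.0265]), np.float64(1.472), np.float64(91.4))
```

{"api": "apply_moves", "payload": {
  "commands": [
    [0,0.02,0,0.14,-1],
    [0,0.04,-0.005,0.28,-1],
    [0,0.06,-0.01,0.42,-1],
    [0,0.08,-0.012,0.56,-1],
    [0,0.1,-0.015,0.7,-1],
    [0,0.12,-0.018,0.84,-1],
    [0,0.14,-0.02,0.98,-1],
    [0,0.16,-0.023,1.12,-1],
    [0.005,0.18,-0.026,1.26,-1],
    [0.01,0.195,-0.028,1.4,-1],
    [0.016,0.195,-0.028,1.438,-1],
    [0.016,0.195,-0.028,1.438,-1]
  ]
}}

```text
time: 12.8
ee_pos: [0.4882, 0.0864, 0.1995]
tcp_rot: [63.9, 88.8, -17.1]
wrist_force: [-0.1, 0.1, -0.2]
opening: 0.0001
```

{"api": "apply_moves", "payload": {
  "commands": [
    [0,0,0,0,-1],
    [0,0,0,0,-1]
  ]
}}

```text
time: 13.0
ee_pos: [0.4883, 0.0862, 0.1998]
tcp_rot: [64.3, 88.7, -16.7]
wrist_force: [-0.1, 0.2, 1.0]
opening: -0.0001
```

```bash
ZT=.152 python3 look.py; python3 - <<'E'
from h import *
from workcell import bot
o=bot.get_obs();print(plan(o,[.4875,.086,.125],9),np.round(tool(o)[1],3).tolist())
E
```

```text
[0.4883 0.0862 0.1998] [-0.1  0.2  1. ] [ 0.04  0.04 -0.02] heading 9.0 q6 91.3 t 13.0
L hist z [(np.float64(0.13), 0), (np.float64(0.133), 2), (np.float64(0.136), 117), (np.float64(0.139), 859), (np.float64(0.142), 52), (np.float64(0.145), 64), (np.float64(0.148), 99), (np.float64(0.151), 932), (np.float64(0.154), 20), (np.float64(0.157), 0), (np.float64(0.16), 0), (np.float64(0.163), 0), (np.float64(0.166), 0), (np.float64(0.169), 0)]
slot dir 11.0 len 70 edge [470. 103.] [538. 116.] minrect 11.2 n 1778 z 0.1528
(array([ 0.0748, -0.0024, -0.0007]), np.float64(0.0), np.float64(9.0)) [[0.021, 0.987, 0.156], [-0.006, 0.157, -0.988], [-1.0, 0.02, 0.01]]
```

{"api": "apply_moves", "payload": {
  "commands": [
    [0.03,-0.001,0,0,-1],
    [0.06,-0.0015,0,0,-1],
    [0.08,-0.002,0,0,-1],
    [0.085,-0.002,0,0,-1],
    [0.088,-0.002,0,0,-1],
    [0.091,-0.002,0,0,-1],
    [0.093,-0.002,0,0,-1],
    [0.093,-0.002,0,0,-1]
  ]
}}

```text
time: 13.85
ee_pos: [0.4887, 0.0852, 0.1092]
tcp_rot: [66.3, 88.6, -14.7]
wrist_force: [-5.9, -1.1, 9.3]
opening: -0.0001
```

{"api": "apply_moves", "payload": {
  "commands": [
    [0.002,0,-0.003,0.02,-1],
    [0.002,0,-0.006,0.04,-1],
    [0.002,0.0005,-0.008,0.06,-1],
    [0.002,0.001,-0.01,0.08,-1],
    [0.002,0.001,-0.012,0.08,-1],
    [0.002,0.001,-0.012,0.08,-1]
  ]
}}

```text
time: 14.45
ee_pos: [0.4896, 0.0956, 0.1101]
tcp_rot: [67.3, 88.3, -18.3]
wrist_force: [1.1, -9.4, 8.2]
opening: 0.0001
```

```bash
python3 look.py
```

```text
[0.4896 0.0956 0.1101] [ 1.1 -9.4  8.2] [-2.11 -0.16 -0.01] heading 4.4 q6 97.2 t 14.45
L hist z [(np.float64(0.13), 0), (np.float64(0.133), 35), (np.float64(0.136), 713), (np.float64(0.139), 23), (np.float64(0.142), 44), (np.float64(0.145), 107), (np.float64(0.148), 1323), (np.float64(0.151), 144), (np.float64(0.154), 38), (np.float64(0.157), 43), (np.float64(0.16), 47), (np.float64(0.163), 43), (np.float64(0.166), 44), (np.float64(0.169), 24)]
slot dir 8.7 len 62 edge [480. 102.] [541. 112.] minrect 10.3 n 4562 z 0.1502
```

{"api": "apply_moves", "payload": {
  "commands": [
    [0.002,-0.001,-0.003,0,-1],
    [0.003,-0.002,-0.004,0,-1],
    [0.003,-0.002,-0.005,0,-1],
    [0.003,-0.002,-0.005,0,-1]
  ]
}}

```text
time: 14.9
ee_pos: [0.4897, 0.0957, 0.11]
tcp_rot: [57.6, 87.8, -28.3]
wrist_force: [5.0, -27.6, 7.8]
opening: -0.0
```

```bash
python3 look.py w7
```

```text
[0.4897 0.0957 0.11  ] [  5.  -27.6   7.8] [-5.63 -1.03 -0.24] heading 4.2 q6 97.8 t 14.9
L hist z [(np.float64(0.13), 0), (np.float64(0.133), 35), (np.float64(0.136), 691), (np.float64(0.139), 26), (np.float64(0.142), 47), (np.float64(0.145), 93), (np.float64(0.148), 1364), (np.float64(0.151), 94), (np.float64(0.154), 41), (np.float64(0.157), 42), (np.float64(0.16), 49), (np.float64(0.163), 44), (np.float64(0.166), 39), (np.float64(0.169), 27)]
slot dir 11.0 len 42 edge [500. 105.] [541. 113.] minrect 10.3 n 4524 z 0.1501
```

View pics/w7.png

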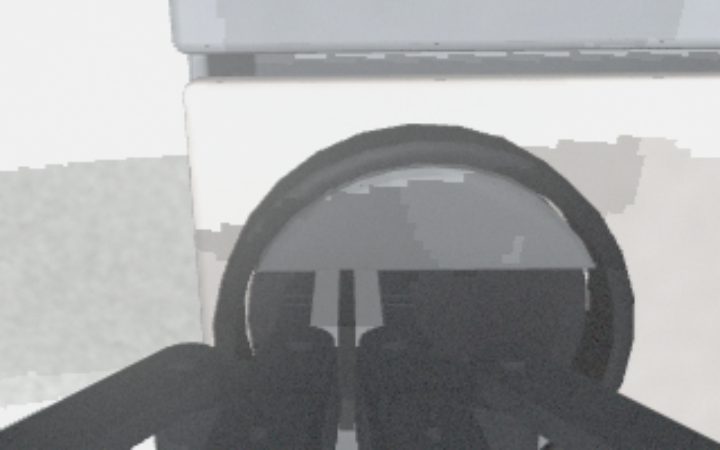

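{"api": "apply_moves", "payload": {
  "commands": [
    [0.001,0,-0.002,0,-1],
    [-0.002,0,-0.001,0,-1],
    [-0.006,0,-0.001,0,-1],
    [-0.012,0,-0.001,0,-1],
    [-0.02,0,-0.001,0,-1],
    [-0.04,0,0,0,-1],
    [-0.08,0,0,0,-1],
    [-0.12,0,0,0,-1],
    [-0.12,0,0,0,-1]
  ]
}}

```text
time: 15.85
ee_pos: [0.4873, 0.0985, 0.2369]
tcp_rot: [65.7, 87.4, -20.2]
wrist_force: [-0.0, -0.4, 0.0]
opening: 0.0001
```

```bash
python3 look.py; python3 topang.py; python3 - <<'E'
from h import *
from workcell import bot
o=bot.get_obs();print(plan(o,[.5205,-.1085,.2],91.3))
E
```

```text
[0.4873 0.0985 0.2369] [-0.  -0.4  0. ] [ 0.06  0.06 -0.01] heading 4.2 q6 98.1 t 15.85
L hist z [(np.float64(0.13), 0), (np.float64(0.133), 2), (np.float64(0.136), 94), (np.float64(0.139), 627), (np.float64(0.142), 30), (np.float64(0.145), 37), (np.float64(0.148), 79), (np.float64(0.151), 714), (np.float64(0.154), 17), (np.float64(0.157), 0), (np.float64(0.16), 0), (np.float64(0.163), 0), (np.float64(0.166), 0), (np.float64(0.169), 0)]
slot dir 5.3 len 69 edge [472. 107.] [540. 113.] minrect 4.5 n 1275 z 0.1527
px [293. 194.] slot minrect deg 93.7 wh [ 57. 100.] halves: slot deg 91.0 [1323 1069] mid [ 0.5199 -0.0898  0.152 ]
(array([0.0367, 0.0178, 0.208 ]), np.float64(-1.521), np.float64(4.2))
```

{"api": "apply_moves", "payload": {
  "commands": [
    [0,0.002,0.02,-0.14,-1],
    [0,0.004,0.04,-0.28,-1],
    [0,0.006,0.06,-0.42,-1],
    [0,0.008,0.08,-0.56,-1],
    [0,0.01,0.1,-0.7,-1],
    [0.005,0.012,0.12,-0.84,-1],
    [0.01,0.014,0.14,-0.98,-1],
    [0.02,0.015,0.16,-1.12,-1],
    [0.03,0.016,0.18,-1.26,-1],
    [0.036,0.017,0.2,-1.4,-1],
    [0.0367,0.0178,0.208,-1.521,-1],
    [0.0367,0.0178,0.208,-1.521,-1]
  ]
}}

```text
time: 17.15
ee_pos: [0.5201, -0.1094, 0.1988]
tcp_rot: [-26.7, 87.7, -25.4]
wrist_force: [0.0, -0.1, 0.1]
opening: 0.0004
```

{"api": "apply_moves", "payload": {
  "commands": [
    [0,0,0,0,-1],
    [0,0,0,0,-1]
  ]
}}

```text
time: 17.35
ee_pos: [0.5199, -0.1089, 0.1986]
tcp_rot: [-26.5, 87.8, -25.3]
wrist_force: [1.1, -0.4, -0.1]
opening: 0.0001
```

```bash
RT=1 ZT=.152 python3 look.py; python3 topang.py; python3 - <<'E'
from h import *
from workcell import bot
o=bot.get_obs();print(plan(o,[.5204,-.1088,.115],91.3),plan(o,[.5204,-.1088,.107],91.3),np.round(tool(o)[1],3).tolist())
E
```

```text
[ 0.5199 -0.1089  0.1986] [ 1.1 -0.4 -0.1] [ 0.03  0.05 -0.03] heading 91.2 q6 -12.7 t 17.35
L hist z [(np.float64(0.13), 0), (np.float64(0.133), 0), (np.float64(0.136), 0), (np.float64(0.139), 1), (np.float64(0.142), 1), (np.float64(0.145), 1), (np.float64(0.148), 19), (np.float64(0.151), 294), (np.float64(0.154), 19), (np.float64(0.157), 0), (np.float64(0.16), 0), (np.float64(0.163), 0), (np.float64(0.166), 0), (np.float64(0.169), 0)]
R hist z [(np.float64(0.13), 0), (np.float64(0.133), 2), (np.float64(0.136), 80), (np.float64(0.139), 886), (np.float64(0.142), 61), (np.float64(0.145), 72), (np.float64(0.148), 86), (np.float64(0.151), 940), (np.float64(0.154), 54), (np.float64(0.157), 0), (np.float64(0.16), 0), (np.float64(0.163), 0), (np.float64(0.166), 0), (np.float64(0.169), 0)]
slot dir 91.5 len 71 edge [ 505. -124.] [503. -53.] minrect 91.6 n 1986 z 0.153
px [225. 201.] slot minrect deg 3.6 wh [100.  58.] halves: slot deg 4.2 [1063 1061] mid [0.5066 0.0896 0.152 ]
px [293. 194.] slot minrect deg 171.3 wh [98. 99.] halves: slot deg 17.2 [9 5] mid [ 0.5063 -0.0939  0.152 ]
(array([ 0.0838,  0.0015, -0.0026]), np.float64(-0.001), np.float64(91.2)) (array([ 0.0918,  0.0016, -0.0029]), np.float64(-0.001), np.float64(91.2)) [[0.036, -0.022, 0.999], [-0.017, 1.0, 0.022], [-0.999, -0.018, 0.035]]
```

{"api": "apply_moves", "payload": {
  "commands": [
    [0.03,0.0005,-0.001,0,-1],
    [0.06,0.001,-0.002,0,-1],
    [0.08,0.0015,-0.0025,0,-1],
    [0.085,0.0015,-0.0025,0,-1],
    [0.088,0.0015,-0.0025,0,-1],
    [0.091,0.0015,-0.0025,0,-1],
    [0.093,0.0015,-0.0025,0,-1],
    [0.093,0.0015,-0.0025,0,-1]
  ]
}}

```text
time: 18.25
ee_pos: [0.521, -0.1087, 0.1092]
tcp_rot: [-25.4, 87.6, -24.2]
wrist_force: [-9.1, 2.4, 14.9]
opening: 0.0001
```

{"api": "apply_moves", "payload": {
  "commands": [
    [0.0025,0,-0.004,0,-1],
    [0.0025,0,-0.007,0,-1],
    [0.0025,0,-0.0091,0,-1],
    [0.0025,0.0008,-0.011,0.1,-1],
    [0.0025,0.002,-0.0127,0.2,-1],
    [0.0025,0.0033,-0.0143,0.3,-1],
    [0.0025,0.0047,-0.0158,0.4,-1],
    [0.0025,0.0063,-0.0172,0.5,-1],
    [0.0025,0.008,-0.0183,0.6,-1],
    [0.0025,0.008,-0.0183,0.6,-1]
  ]
}}

```text
time: 19.25
ee_pos: [0.5052, -0.101, 0.1092]
tcp_rot: [11.7, 87.2, -21.7]
wrist_force: [3.9, 1.1, 8.2]
opening: -0.0001
```

```bash
RT=1 python3 look.py
```

```text
[ 0.5052 -0.101   0.1092] [3.9 1.1 8.2] [ 0.26 -0.89 -0.02] heading 56.7 q6 22.3 t 19.25
R hist z [(np.float64(0.13), 9), (np.float64(0.133), 177), (np.float64(0.136), 463), (np.float64(0.139), 16), (np.float64(0.142), 55), (np.float64(0.145), 202), (np.float64(0.148), 1379), (np.float64(0.151), 40), (np.float64(0.154), 40), (np.float64(0.157), 47), (np.float64(0.16), 41), (np.float64(0.163), 49), (np.float64(0.166), 39), (np.float64(0.169), 22)]
slot dir 55.8 len 69 edge [ 491. -107.] [530. -49.] minrect 55.7 n 4884 z 0.1492
```

{"api": "apply_moves", "payload": {
  "commands": [
    [0.0025,-0.0007,-0.0036,0.08,-1],
    [0.0025,0,-0.005,0.15,-1],
    [0.0025,0.001,-0.0062,0.22,-1],
    [0.0025,0.0019,-0.0075,0.3,-1],
    [0.0025,0.0041,-0.0098,0.45,-1],
    [0.0025,0.0066,-0.0115,0.6,-1],
    [0.0025,0.0094,-0.013,0.75,-1],
    [0.0025,0.0114,-0.0137,0.85,-1],
    [0.0025,0.0126,-0.014,0.913,-1],
    [0.0025,0.014,-0.015,0.913,-1],
    [0.0025,0.015,-0.0158,0.913,-1],
    [0.0025,0.015,-0.0158,0.913,-1]
  ]
}}

```text
time: 20.5
ee_pos: [0.5016, -0.0843, 0.1093]
tcp_rot: [55.9, 86.7, -29.8]
wrist_force: [-1.7, -24.6, 8.7]
opening: -0.0002
```

```bash
RT=1 python3 look.py w8
```

```text
[ 0.5016 -0.0843  0.1093] [ -1.7 -24.6   8.7] [-5.14  0.41 -0.23] heading 4.3 q6 76.9 t 20.5
R hist z [(np.float64(0.13), 7), (np.float64(0.133), 137), (np.float64(0.136), 581), (np.float64(0.139), 24), (np.float64(0.142), 53), (np.float64(0.145), 156), (np.float64(0.148), 1429), (np.float64(0.151), 44), (np.float64(0.154), 40), (np.float64(0.157), 44), (np.float64(0.16), 41), (np.float64(0.163), 50), (np.float64(0.166), 33), (np.float64(0.169), 29)]
slot dir 9.7 len 47 edge [510. -75.] [556. -67.] minrect 9.7 n 4837 z 0.1495
```

View pics/w8.png

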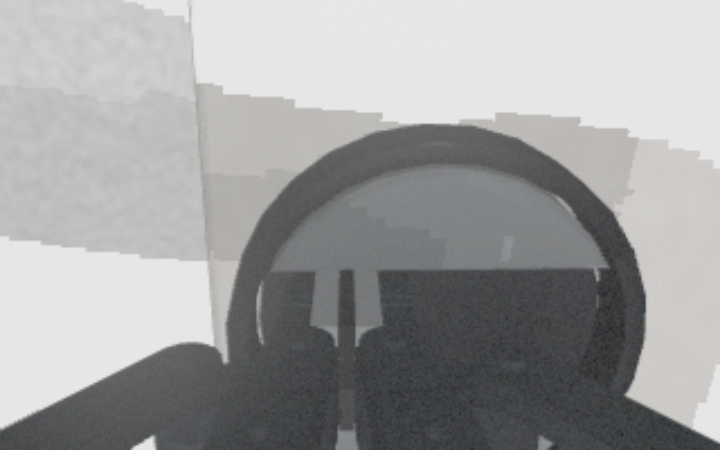

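Slot edge lies horizontal in the picture (from (272,270) to (605,268)), parallel to the tool at 4.3°, with a 25 N reaction, so it is at its stop. I release it the same way as the left one.

{"api": "apply_moves", "payload": {
  "commands": [
    [0.001,0,-0.002,0,-1],
    [-0.002,0,-0.001,0,-1],
    [-0.006,0,-0.001,0,-1],
    [-0.012,0,-0.001,0,-1],
    [-0.02,0,-0.001,0,-1],
    [-0.04,0,0,0,-1],
    [-0.08,0,0,0,-1],
    [-0.12,0,0,0,-1],
    [-0.15,0,0,0,-1],
    [-0.15,-0.04,0,0,-1],
    [-0.15,-0.09,0,0,-1],
    [-0.15,-0.14,0,0,-1]
  ]
}}

```text
time: 21.75
ee_pos: [0.3535, -0.0902, 0.2534]
tcp_rot: [56.7, 86.7, -29.0]
wrist_force: [-0.8, 0.5, 2.1]
opening: -0.0002
```

{"api": "apply_moves", "payload": {
  "commands": [
    [0,-0.04,0,0,-1],
    [0,-0.06,0,0,-1],
    [0,-0.06,0,0,-1],
    [0,-0.06,0,0,-1]
  ]
}}

```text
time: 22.15
ee_pos: [0.2941, -0.0947, 0.2516]
tcp_rot: [57.5, 86.5, -28.2]
wrist_force: [-0.2, -0.4, -0.5]
opening: 0.0002
```

```bash
RT=1 ZT=.152 python3 look.py; ZT=.152 python3 look.py|tail -1; python3 topang.py;python3 -c "
from workcell import cams
import cv2
f=cams.camera('top')['frame'];cv2.imwrite('pics/t9.png',cv2.resize(f,(720,540)))"
```

```text
[ 0.2941 -0.0947  0.2516] [-0.2 -0.4 -0.5] [-0.    0.03  0.01] heading 4.3 q6 68.5 t 22.15
R hist z [(np.float64(0.13), 0), (np.float64(0.133), 0), (np.float64(0.136), 23), (np.float64(0.139), 322), (np.float64(0.142), 13), (np.float64(0.145), 14), (np.float64(0.148), 24), (np.float64(0.151), 387), (np.float64(0.154), 14), (np.float64(0.157), 0), (np.float64(0.16), 0), (np.float64(0.163), 0), (np.float64(0.166), 0), (np.float64(0.169), 0)]
slot dir 4.8 len 50 edge [ 538. -105.] [ 488. -109.] minrect 4.1 n 787 z 0.1524
R hist z [(np.float64(0.13), 0), (np.float64(0.133), 0), (np.float64(0.136), 38), (np.float64(0.139), 299), (np.float64(0.142), 18), (np.float64(0.145), 8), (np.float64(0.148), 35), (np.float64(0.151), 379), (np.float64(0.154), 15), (np.float64(0.157), 0), (np.float64(0.16), 0), (np.float64(0.163), 0), (np.float64(0.166), 0), (np.float64(0.169), 0)]
px [225. 201.] slot minrect deg 5.5 wh [99. 57.] halves: slot deg 4.5 [1201 1169] mid [0.5065 0.0895 0.152 ]
px [293. 194.] slot minrect deg 4.1 wh [99. 56.] halves: slot deg 5.4 [1249 1171] mid [ 0.5205 -0.0898  0.152 ]Traceback (most recent call last):
  File "look.py", line 29, in <module>
    slot(C,.139,float(os.environ.get("ZT",".150")))
    ~~~~^^^^^^^^^^^^^^^^^^^^^^^^^^^^^^^^^^^^^^^^^^^
  File "look.py", line 21, in slot
    k,lab,st,_=cv2.connectedComponentsWithStats(top.astype(np.uint8));j=1+np.argmax(st[1:,4])
                                                                          ~~~~~~~~~^^^^^^^^^^
    return _wrapfunc(a, 'argmax', axis=axis, out=out, **kwds)
    return bound(*args, **kwds)
ValueError: attempt to get argmax of an empty sequence
```

Both slots now read 4–5.5° against a unit yaw of 4.4°, and the cover is down. I'm handing the job in.

```bash
python3 -c "
from workcell import bot
print(bot.job_done())"
```

```text
the job is handed in; nothing more can be done
None
```

The cover is shut and both fasteners are turned to their stops. I pressed the cover flush, turned the left fastener first, then the right, and handed in at about 22 s with the arm clear of the unit.

**Last checks**
- **Fastener angles:** the top camera put the left slot at 4.5–5.5° and the right at 4.1–5.4°. The unit's yaw is 4.4°, so both are within about 1° of the locked position.
- **Reaction at the stop:** each dial pushed back with about 25 N sideways at the end of its turn.
- **Cover:** with the tool lifted clear, the fasteners' tops read about 0.152 m on both sides, against about 0.168 m when ajar.

**What went wrong or disagreed**
- **Left fastener:** after the first turn, lifting the tool off left it about 7° short of its stop. I went back and turned it fully home before touching the right one.
- **Fingertips:** they stood about 31 mm behind the reported TCP. I found the slot floor by contact force and the depth picture instead.
- **Wrist-camera angle readings:** taken while pressing, they read 4–6° too high. I relied on the pictures and the top camera.
- **Not fully checked:** the last wrist measurement of the left dial failed because it was out of view, and the last top picture could not be viewed because the limit of 12 was reached. I did not re-measure the loose things at the end. No move was planned near them.

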